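Raise the blue necklace stand until it locks

TASK

Two telescoping necklace stands are pushed down on the goldsmith's bench. Pull the crossbar of the stand with the blue bar straight up until its red lock button clicks out of the tube, then let go so that it stays up. Leave the stand with the ivory bar as it is.

Things in the scene. Friction and masses are not known exactly. Their poses are not given: they have to be found in the camera images.
- blue_grip (a point): Middle of the BLUE crossbar: rigid, 22 mm wide (x), 152 mm long (y), 26 mm high (13 mm above and below this point), brass ends. It tops an 18 mm square steel inner tube that slides up out of a fixed 30 mm square outer tube; its 36 mm square collar ends 125 mm above the bench. Base 110 mm wide, screwed down. This point is 165 mm above the bench when fully down, 0 to 25 mm higher at the start.
- blue_bar (a joint): How far the blue bar is pulled up, in m: 0 = fully down, about 0.070 = the lock button snaps out, 0.080 = end stop. It moves straight up and down only, without turning. Sliding takes about 3.5 N besides the weight of the bar (0.13 to 0.21 kg); it stays where it is left. With the button out it cannot sink below about 0.068.
- blue_button (a joint): Red lock button of the blue stand, 9 mm across, in m: 0 = in, hidden in the outer tube; 0.009 = sprung fully out, about 6 mm proud. Carried by the inner tube, it springs out by itself on the +x side of blue_grip, through the black slot in the outer tube centred 96 mm above the bench.
- ivory_grip (a point): Middle of the IVORY crossbar of the other, otherwise identical stand (same sizes, same axes, likewise 165 to 190 mm above the bench). It is to be left alone.
Not all that is in view belongs to the job. Leave any green or pink look-alike of the part that bears blue_grip alone.

How it is judged:
By the outcome, as a careful person would: the job done as asked, in the order asked, and still so for the second after the job is handed in, with the robot touching nothing.
It also fails if it takes over 32 s, if anything falls off the work surface, if the arm or the gripper's body presses on something with over 40 N, if the wrist force passes 120 N, or if a joint passes its speed limit or range.

ROBOT

A 6-joint arm with a two-finger parallel gripper is mounted at the origin on the work surface. World frame = base frame: x ahead of the robot, y to its left, z up, the work surface at z = 0. Lengths are in m, angles in rad, forces in N, time in s.
With the tool pointing down it reaches from about 0.425 to 0.95 m from the base axis. Payload 14.7 kg.
Tool frame: the origin (TCP) lies on the mounting face of the last link; the fingertips stand 173 mm ahead of it and the grasp point (between the pads) lies 155 mm ahead of it (arm.tcp_to_grasp is the distance from the TCP to the grasp point, in m); z points along the fingers, y is the line along which they close (so a half turn about z gives the same grasp; the last joint's range is limited). The gripper opens to 85 mm and grips with 20 to 120 N. Pads are 22 mm wide; open, the fingers measure 114 mm over their backs; the gripper's body (76 mm by 85 mm) begins 54 mm behind the grasp point. The pads swing forward as they close: fully open they stand 13 mm farther back than shut.
Start: joints at [1.297, 0.48, 1.596, -0, 1.065, -0.047], TCP at [0.146, 0.633, 0.405] pointing down, gripper open.
Joint ranges: [-2.75, 2.75], [-0.82, 2.05], [0.23, 2.67], [-1.56, 4.7], [0.09, 2.69], [-2.92, 2.92]. Speed limits (rad/s): [1.89, 1.89, 2.39, 3.01, 3.01, 3.01].

INTERFACE

Orientations are given as a unit quaternion [x, y, z, w].
In Python, from plant import sensors, snapshot, workorder, arm gives the robot as it stands.
- The arm moves only by the tool step_arm, never from a script. Its argument "increments" is a list of rows, each an object of numbers: "dx", "dy", "dz": the shift along the tool's x, y, z normalised to -1 to 1, where 1 is 40 mm; "ax", "ay", "az": the turn, a rotation vector about the tool's x, y, z normalised to -1 to 1, where 1 is 0.08 rad; "fingers": the closure, from 0 (fully open) to 1 (shut). In form: [{"dx": .., "dy": .., "dz": .., "ax": .., "ay": .., "az": .., "fingers": ..}, ...]. A call has exactly 10 rows; each row shifts and turns the commanded pose from where the row before left it, along the tool's axes as they then stand; what a row does not reach is not made up. A row lasts 1/12 s, in which the tool goes at most 41.7 mm and 7.16 degrees, less where a joint would pass 70% of its speed; a pose out of reach is approached as far as the arm can. A call with a number of a shift or a turn outside -1 to 1 is refused whole. A call with a gripper value outside its range is refused whole. The fingers move at their own pace and stop on an object; "squeeze" is the grip in N (left out, the last holds). Time passes only in rows, so rows that do not move let the fingers close, or fill a call up. It gives the time, the measured TCP pose, the force, the opening and the grip force at its end, in the units of the state.
- sensors.get_obs(): the state, without advancing time (a new reading comes with each control period).
- snapshot(name): name is "scene" or "top" or "wrist"; returns a dict with "image" (384x512x3 uint8, red, green, blue), "depth" (384x512 float32, m along the optical axis (not along the pixel's ray), 0 where there is no reading), "intrinsics" (3x3 intrinsics, pixels), "R" (3x3) and "t" (3): a world point X has camera coordinates R X + t. Camera axes: x right, y down, z forward; pixel columns grow to the right and rows downward; lengths in m; the calibration is good to about 2 mm. A picture is of the moment at which its call begins.
- workorder.close_job(): hands the job in; it is judged then, once.
The state is a dict: "time": time; "q": joint angles; "joint_vel": joint speeds; "tau": joint torques, N m; "tool_pos": TCP position; "tcp_rot": TCP orientation; "contact_force": force on the tool from outside, world axes, zero at the start; "ft_torque": the same for the moment, N m; "gripper_width": opening from 0.0 (shut) to 1.0 (fully open); "gripper_force": force on a finger pad.
Only numpy, scipy, OpenCV 4.12 (cv2) and the standard library are available. Lean on these libraries where they do the work, as an engineer would, in place of code of your own. Each camera call takes 0.05 s, during which the arm holds its last target. There are 200 camera calls.

## Working session

There is one attempt and no reset: what is moved stays moved. The work goes in short steps, Python scripts to look and compute and a tool call to move; the robot and the scene stay as the last step left them, time stands still between calls to the robot, and variables do not carry over. Pictures are saved under pics/ and viewed, at most 10 in all, crops included, and the job is handed in when it is done.

Besides the shell and the picture viewer there is one more tool, called after "Emit:" as name(argument=value, ...) on one line, values as JSON. step_arm: Moves the arm, as the interface text tells. Its arguments: {"type":"object","properties":{"increments":{"type":"array","items":{"type":"object","properties":{"dx":{"type":"number"},"dy":{"type":"number"},"dz":{"type":"number"},"ax":{"type":"number"},"ay":{"type":"number"},"az":{"type":"number"},"fingers":{"type":"number"}}}},"squeeze":{"type":"number"}},"required":["increments"]}

```bash
mkdir -p pics; cat > h.py <<'E'
import numpy as np, cv2
from plant import sensors, snapshot, workorder, arm
def save(s,n,crop=None,k=1):
    im=cv2.cvtColor(s["image"],cv2.COLOR_RGB2BGR)
    if crop: im=im[crop[1]:crop[3],crop[0]:crop[2]]
    cv2.imwrite("pics/"+n,cv2.resize(im,None,fx=k,fy=k,interpolation=cv2.INTER_CUBIC))
def pts(s):
    d=s["depth"];K=s["intrinsics"];v,u=np.mgrid[:d.shape[0],:d.shape[1]]
    c=np.stack([(u-K[0,2])/K[0,0]*d,(v-K[1,2])/K[1,1]*d,d],-1)
    return (c-s["t"])@s["R"]
E
python3 - <<'E'
from h import *
a=snapshot("scene");b=snapshot("top")
im=np.hstack([a["image"],b["image"]])
cv2.imwrite("pics/a.png",cv2.resize(cv2.cvtColor(im,cv2.COLOR_RGB2BGR),(800,300),interpolation=cv2.INTER_AREA))
save(b,"top.png",k=1.5)
for n,s in(("scene",a),("top",b)):
    P=pts(s);h=cv2.cvtColor(s["image"],cv2.COLOR_RGB2HSV)
    m=((h[...,0]>95)&(h[...,0]<130)&(h[...,1]>90)&(h[...,2]>50)).astype(np.uint8)
    k,l,st,c=cv2.connectedComponentsWithStats(m)
    for i in range(1,k):
        if st[i,4]>60:
            p=P[(l==i)&(s["depth"]>0)]; print(n,st[i],np.median(p,0).round(3),np.percentile(p,[2,98],axis=0).round(3).tolist())
o=sensors.get_obs();print(o["time"],o["tool_pos"],o["tcp_rot"],arm.tcp_to_grasp)
E
```

```text
scene [188  34   9  22  96] [-0.905 -0.092 -0.151] [[-0.919, -0.103, -0.199], [0.098, -0.074, 0.29]]
scene [253  59  34   9 218] [-1.004  0.374 -0.331] [[-1.052, 0.277, -0.338], [-0.958, 0.47, -0.326]]
scene [309 106  51  20 540] [0.349 0.23  0.172] [[0.326, 0.169, 0.155], [0.362, 0.298, 0.178]]
scene [469 112  23  31 176] [0.393 0.628 0.123] [[-0.353, 0.613, -0.422], [0.397, 1.445, 0.152]]
scene [310 151  60  22 724] [0.523 0.179 0.174] [[0.507, 0.117, 0.158], [0.531, 0.246, 0.178]]
scene [330 204  63  40 909] [0.694 0.157 0.176] [[0.665, 0.1, 0.158], [0.717, 0.223, 0.178]]
top [135  85  63  29 677] [0.681 0.163 0.177] [[0.656, 0.1, 0.168], [0.708, 0.223, 0.181]]
top [122 171  67  16 726] [0.51  0.182 0.177] [[0.497, 0.116, 0.01], [0.556, 0.247, 0.181]]
top [ 94 254  70  21 708] [0.338 0.233 0.177] [[0.321, 0.168, 0.173], [0.354, 0.297, 0.181]]
0.1 [0.14607006 0.63318885 0.40412668] [ 1.13133560e-01  9.93579634e-01 -5.47647292e-04 -9.33586594e-05] 0.1547
```

View pics/a.png

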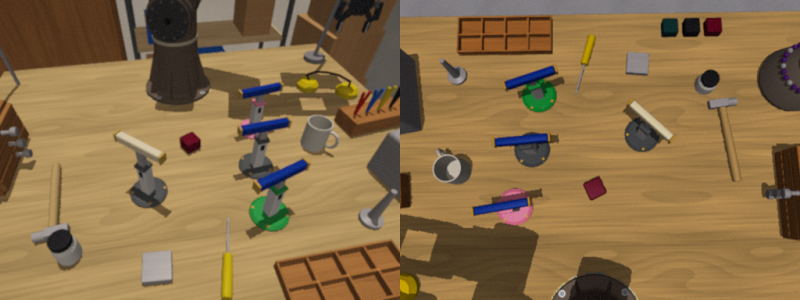

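View pics/top.png

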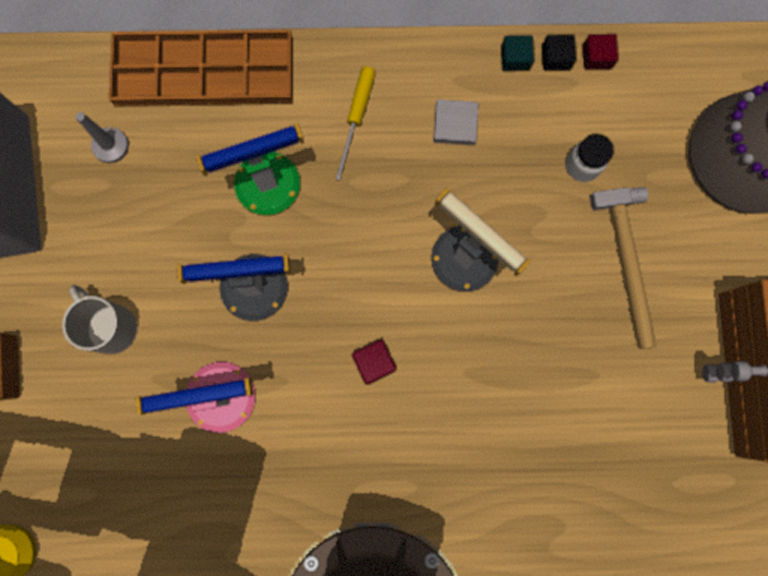

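```bash
python3 - <<'E'
from h import *
from scipy.spatial.transform import Rotation as Ro
b=snapshot("top");a=snapshot("scene")
s=b;P=pts(s);h=cv2.cvtColor(s["image"],cv2.COLOR_RGB2HSV)
m=(h[...,0]>95)&(h[...,0]<130)&(h[...,1]>90)&(h[...,2]>50)&(P[...,2]>.165)&(abs(P[...,0]-.51)<.05)&(s["depth"]>0)
# cast onto z=top
q=P[m];print("top z",np.median(q[:,2]))
r=cv2.minAreaRect(q[:,:2].astype(np.float32));bx=cv2.boxPoints(r);print(r)
vx=cv2.fitLine(q[:,:2].astype(np.float32),cv2.DIST_HUBER,0,.01,.01).ravel();print(vx)
o=sensors.get_obs();R=Ro.from_quat(o["tcp_rot"]).as_matrix();print(R.round(3))
# obstacles height by y for strip
ok=s["depth"]>0
for y in np.arange(.1,.75,.05):
    print(round(y,2),[round(float(np.max(P[ok&(abs(P[...,1]-y)<.025)&(abs(P[...,0]-x)<.05)][:,2],initial=-1)),2) for x in np.arange(.1,.8,.1)])
t=cv2.resize(b["image"][100:290,80:220],(560,760))[:600];u=cv2.resize(a["image"][90:310,220:400],(240,293))
u=np.vstack([u,np.zeros((600-293,240,3),np.uint8)])
cv2.imwrite("pics/c.png",cv2.cvtColor(np.hstack([cv2.resize(b["image"][80:300,80:220],(382,600)),cv2.resize(a["image"][90:270,285:410],(417,600))]),cv2.COLOR_RGB2BGR))
E
```

```text
top z 0.17709438258315316
((0.5102679133415222, 0.1823020875453949), (0.022739838808774948, 0.137620747089386), 4.478353023529053)
[ 0.08068456 -0.9967397   0.5079747   0.19973645]
[[-0.974  0.225 -0.   ]
 [ 0.225  0.974 -0.001]
 [ 0.    -0.001 -1.   ]]
0.1 [0.02, 0.01, 0.01, 0.0, 0.18, 0.01, 0.18]
0.15 [0.01, 0.01, 0.18, 0.18, 0.18, 0.02, 0.18]
0.2 [0.01, 0.01, 0.18, 0.18, 0.18, 0.02, 0.18]
0.25 [0.01, 0.01, 0.18, 0.13, 0.18, 0.18, 0.18]
0.3 [0.01, 0.01, 0.18, 0.01, 0.01, 0.01, 0.01]
0.35 [0.01, 0.01, 0.01, 0.1, 0.1, 0.01, 0.01]
0.4 [0.01, 0.01, 0.01, 0.1, 0.1, 0.01, 0.13]
0.45 [0.01, 0.01, 0.01, 0.1, 0.1, 0.01, 0.13]
0.5 [0.04, 0.01, 0.01, 0.01, 0.01, 0.14, 0.01]
0.55 [0.04, 0.02, 0.06, 0.06, 0.01, 0.14, 0.13]
0.6 [-1.0, -1.0, 0.0, 0.0, 0.01, 0.03, -1.0]
0.65 [-1.0, -1.0, -1.0, -1.0, -1.0, -1.0, -1.0]
0.7 [-1.0, -1.0, -1.0, -1.0, -1.0, -1.0, -1.0]
```

View pics/c.png

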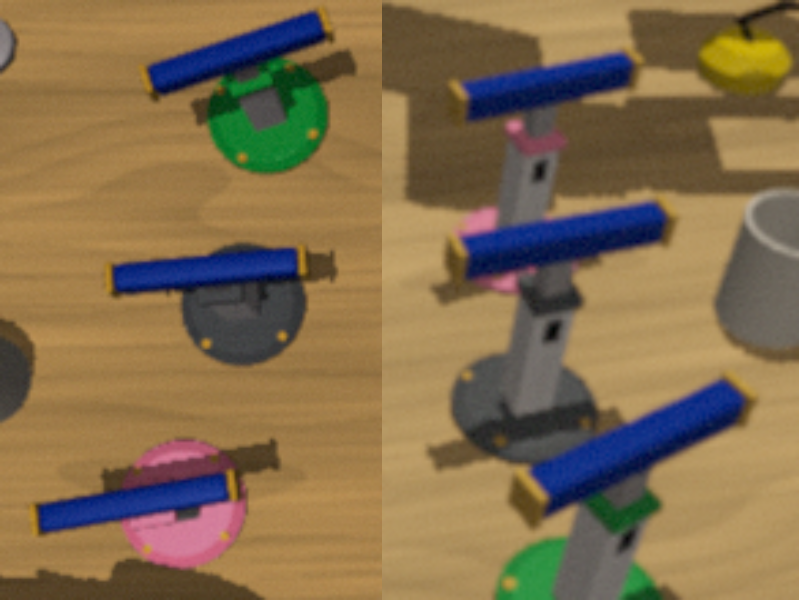

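Things that could be taken for the target (full-res top view): the bar on the green base (167,100), the bar on the grey base (155,179), the bar on the pink base (129,264), and the ivory bar (321,154). The close crop shows three blue bars with green, dark grey and pink bases and collars. The green and pink ones are look-alikes, so I choose the grey-based one at (155,179), middle ≈ (0.511, 0.182), top at 0.177.

Emit:
step_arm(increments=[{"dx":-0.57,"dy":-0.45,"fingers":0},{"dx":-0.57,"dy":-0.45,"fingers":0},{"dx":-0.57,"dy":-0.45,"fingers":0},{"dx":-0.57,"dy":-0.45,"fingers":0},{"dx":-0.57,"dy":-0.45,"fingers":0},{"dx":-0.57,"dy":-0.45,"fingers":0},{"dx":-0.57,"dy":-0.45,"fingers":0},{"dx":-0.57,"dy":-0.45,"fingers":0},{"dx":-0.57,"dy":-0.45,"fingers":0},{"dx":-0.57,"dy":-0.45,"fingers":0}])

```text
invalid input at $.increments[0]: expected keys dx, dy, dz, ax, ay, az, fingers
```

Emit:
step_arm(increments=[{"dx":-0.57,"dy":-0.45,"fingers":0},{"dx":-0.57,"dy":-0.45,"fingers":0},{"dx":-0.57,"dy":-0.45,"fingers":0},{"dx":-0.57,"dy":-0.45,"fingers":0},{"dx":-0.57,"dy":-0.45,"fingers":0},{"dx":-0.57,"dy":-0.45,"fingers":0},{"dx":-0.57,"dy":-0.45,"fingers":0},{"dx":-0.57,"dy":-0.45,"fingers":0},{"dx":-0.57,"dy":-0.45,"fingers":0},{"dx":-0.57,"dy":-0.45,"fingers":0}])

```text
invalid input at $.increments[0]: expected keys dx, dy, dz, ax, ay, az, fingers
```

Emit:
step_arm(increments=[{"az":0.99,"fingers":0},{"az":0.99,"fingers":0},{"az":0.99,"fingers":0},{"az":0.99,"fingers":0},{"az":0.99,"fingers":0},{"az":0.99,"fingers":0},{"az":0.99,"fingers":0},{"az":0.99,"fingers":0},{"az":0.99,"fingers":0},{"az":0.99,"fingers":0}])

```text
invalid input at $.increments[0]: expected keys dx, dy, dz, ax, ay, az, fingers
```

Emit:
step_arm(increments=[{"az":0.99,"fingers":0},{"az":0.99,"fingers":0},{"az":0.99,"fingers":0},{"az":0.99,"fingers":0},{"az":0.99,"fingers":0},{"az":0.95,"fingers":0},{"fingers":0},{"fingers":0},{"fingers":0},{"fingers":0}])

```text
invalid input at $.increments[0]: expected keys dx, dy, dz, ax, ay, az, fingers
```

```bash
python3 - <<'E'
from h import *
from scipy.spatial.transform import Rotation as Ro
s=snapshot("wrist");save(s,"w.png");P=pts(s);h=cv2.cvtColor(s["image"],cv2.COLOR_RGB2HSV)
m=(h[...,0]>95)&(h[...,0]<130)&(h[...,1]>90)&(h[...,2]>50)&(P[...,2]>.165)&(abs(P[...,0]-.51)<.05)&(s["depth"]>0)
q=P[m];print(len(q),np.median(q[:,2]),cv2.minAreaRect(q[:,:2].astype(np.float32)))
o=sensors.get_obs();print(o["time"],o["tool_pos"],Ro.from_quat(o["tcp_rot"]).as_matrix().round(3),o["contact_force"],o["q"])
E
```

```text
0 nan ((0.0, 0.0), (0.0, 0.0), 0.0)
0.25 [0.14613443 0.63328179 0.40440166] [[-0.974  0.225 -0.   ]
 [ 0.225  0.974 -0.001]
 [ 0.    -0.001 -1.   ]] [ 0.03369772 -0.49252096 -0.1390106 ] [ 1.29737714e+00  4.80523225e-01  1.59652784e+00 -2.29895072e-05
  1.06509265e+00 -4.66223448e-02]
  return _methods._mean(a, axis=axis, dtype=dtype,
  ret = ret.dtype.type(ret / rcount)
```

View pics/w.png

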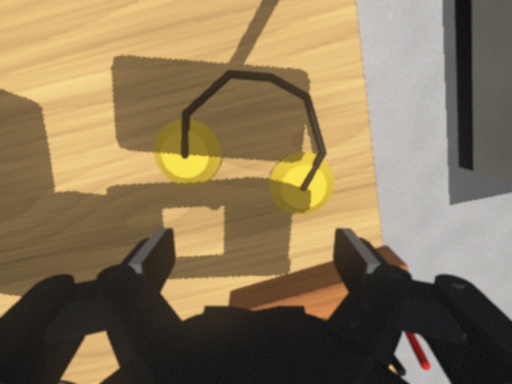

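All keys must be given; nothing moved (the wrist view shows only the ear defenders at (185,150)/(300,185) below the start pose). I'll repeat it with all keys.

Emit:
step_arm(increments=[{"dx":-0.57,"dy":-0.45,"dz":0,"ax":0,"ay":0,"az":0,"fingers":0},{"dx":-0.57,"dy":-0.45,"dz":0,"ax":0,"ay":0,"az":0,"fingers":0},{"dx":-0.57,"dy":-0.45,"dz":0,"ax":0,"ay":0,"az":0,"fingers":0},{"dx":-0.57,"dy":-0.45,"dz":0,"ax":0,"ay":0,"az":0,"fingers":0},{"dx":-0.57,"dy":-0.45,"dz":0,"ax":0,"ay":0,"az":0,"fingers":0},{"dx":-0.57,"dy":-0.45,"dz":0,"ax":0,"ay":0,"az":0,"fingers":0},{"dx":-0.57,"dy":-0.45,"dz":0,"ax":0,"ay":0,"az":0,"fingers":0},{"dx":-0.57,"dy":-0.45,"dz":0,"ax":0,"ay":0,"az":0,"fingers":0},{"dx":-0.57,"dy":-0.45,"dz":0,"ax":0,"ay":0,"az":0,"fingers":0},{"dx":-0.57,"dy":-0.45,"dz":0,"ax":0,"ay":0,"az":0,"fingers":0}])

```text
time: 1.08
tool_pos: [0.3285, 0.4055, 0.4047]
tcp_rot: [0.113, 0.994, 0.0, 0.0]
contact_force: [0.8, 0.7, -0.3]
gripper_width: 0.996
gripper_force: 0.0
```

Emit:
step_arm(increments=[{"dx":-0.57,"dy":-0.45,"dz":0,"ax":0,"ay":0,"az":0,"fingers":0},{"dx":-0.57,"dy":-0.45,"dz":0,"ax":0,"ay":0,"az":0,"fingers":0},{"dx":-0.57,"dy":-0.45,"dz":0,"ax":0,"ay":0,"az":0,"fingers":0},{"dx":-0.57,"dy":-0.45,"dz":0,"ax":0,"ay":0,"az":0,"fingers":0},{"dx":-0.57,"dy":-0.45,"dz":0,"ax":0,"ay":0,"az":0,"fingers":0},{"dx":-0.57,"dy":-0.45,"dz":0,"ax":0,"ay":0,"az":0,"fingers":0},{"dx":-0.57,"dy":-0.45,"dz":0,"ax":0,"ay":0,"az":0,"fingers":0},{"dx":-0.57,"dy":-0.45,"dz":0,"ax":0,"ay":0,"az":0,"fingers":0},{"dx":-0.57,"dy":-0.45,"dz":0,"ax":0,"ay":0,"az":0,"fingers":0},{"dx":-0.57,"dy":-0.45,"dz":0,"ax":0,"ay":0,"az":0,"fingers":0}])

```text
time: 1.92
tool_pos: [0.5102, 0.1787, 0.4047]
tcp_rot: [0.113, 0.994, 0.0, 0.0]
contact_force: [0.5, -0.3, 0.6]
gripper_width: 1.003
gripper_force: 0.0
```

Emit:
step_arm(increments=[{"dx":0,"dy":0,"dz":0,"ax":0,"ay":0,"az":0.99,"fingers":0},{"dx":0,"dy":0,"dz":0,"ax":0,"ay":0,"az":0.99,"fingers":0},{"dx":0,"dy":0,"dz":0,"ax":0,"ay":0,"az":0.99,"fingers":0},{"dx":0,"dy":0,"dz":0,"ax":0,"ay":0,"az":0.99,"fingers":0},{"dx":0,"dy":0,"dz":0,"ax":0,"ay":0,"az":0.99,"fingers":0},{"dx":0,"dy":0,"dz":0,"ax":0,"ay":0,"az":0.99,"fingers":0},{"dx":0,"dy":0,"dz":0,"ax":0,"ay":0,"az":0.99,"fingers":0},{"dx":0,"dy":0,"dz":0,"ax":0,"ay":0,"az":0.99,"fingers":0},{"dx":0,"dy":0,"dz":0,"ax":0,"ay":0,"az":0.99,"fingers":0},{"dx":0,"dy":0,"dz":0,"ax":0,"ay":0,"az":0.99,"fingers":0}])

```text
time: 2.75
tool_pos: [0.5095, 0.1801, 0.4047]
tcp_rot: [0.489, 0.872, 0.0, 0.0]
contact_force: [0.4, -0.4, 0.2]
gripper_width: 0.997
gripper_force: 0.0
```

Emit:
step_arm(increments=[{"dx":0,"dy":0,"dz":0,"ax":0,"ay":0,"az":0.99,"fingers":0},{"dx":0,"dy":0,"dz":0,"ax":0,"ay":0,"az":0.99,"fingers":0},{"dx":0,"dy":0,"dz":0,"ax":0,"ay":0,"az":0.99,"fingers":0},{"dx":0,"dy":0,"dz":0,"ax":0,"ay":0,"az":0.99,"fingers":0},{"dx":0,"dy":0,"dz":0,"ax":0,"ay":0,"az":0.99,"fingers":0},{"dx":0,"dy":0,"dz":0,"ax":0,"ay":0,"az":0.95,"fingers":0},{"dx":0,"dy":0,"dz":0,"ax":0,"ay":0,"az":0,"fingers":0},{"dx":0,"dy":0,"dz":0,"ax":0,"ay":0,"az":0,"fingers":0},{"dx":0,"dy":0,"dz":0,"ax":0,"ay":0,"az":0,"fingers":0},{"dx":0,"dy":0,"dz":0,"ax":0,"ay":0,"az":0,"fingers":0}])

```text
time: 3.58
tool_pos: [0.5095, 0.18, 0.4047]
tcp_rot: [0.678, 0.735, 0.0, -0.0]
contact_force: [-0.2, -0.0, 0.4]
gripper_width: 1.003
gripper_force: 0.0
```

```bash
python3 - <<'E'
from h import *
from scipy.spatial.transform import Rotation as Ro
s=snapshot("wrist");save(s,"w2.png");P=pts(s);h=cv2.cvtColor(s["image"],cv2.COLOR_RGB2HSV)
m=(h[...,0]>95)&(h[...,0]<130)&(h[...,1]>90)&(h[...,2]>50)&(P[...,2]>.17)&(abs(P[...,0]-.51)<.05)&(s["depth"]>0)
q=P[m];print(len(q),np.median(q[:,2]),cv2.minAreaRect(q[:,:2].astype(np.float32)))
o=sensors.get_obs();print(o["time"],o["tool_pos"],Ro.from_quat(o["tcp_rot"]).as_matrix().round(3),o["contact_force"],o["q"])
E
```

```text
4281 0.177498238567032 ((0.5119447112083435, 0.18254214525222778), (0.021192442625761032, 0.13689936697483063), 4.83211612701416)
3.6333 [0.50952045 0.18003995 0.40469862] [[-0.081  0.997  0.   ]
 [ 0.997  0.081 -0.   ]
 [-0.     0.    -1.   ]] [ 0.1783374   0.21588381 -0.03257064] [ 2.83562469e-01  3.27639593e-01  1.84806551e+00 -1.46584429e-05
  9.65884867e-01  2.02092724e-01]
```

View pics/w2.png

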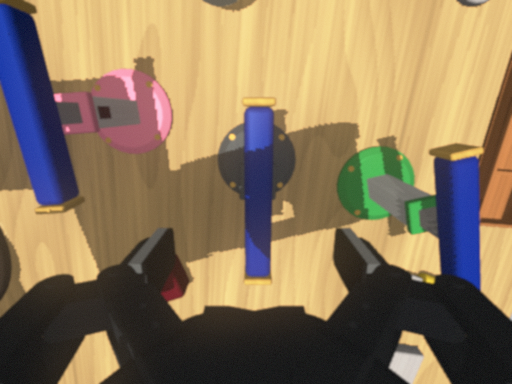

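The bar lies centred and parallel between the fingers, at (259,190), with a dark grey base. I descend 85 mm with a small trim, then close.

Emit:
step_arm(increments=[{"dx":0.06,"dy":0.07,"dz":0.2,"ax":0,"ay":0,"az":0,"fingers":0},{"dx":0,"dy":0,"dz":0.25,"ax":0,"ay":0,"az":0,"fingers":0},{"dx":0,"dy":0,"dz":0.25,"ax":0,"ay":0,"az":0,"fingers":0},{"dx":0,"dy":0,"dz":0.25,"ax":0,"ay":0,"az":0,"fingers":0},{"dx":0,"dy":0,"dz":0.25,"ax":0,"ay":0,"az":0,"fingers":0},{"dx":0,"dy":0,"dz":0.25,"ax":0,"ay":0,"az":0,"fingers":0},{"dx":0,"dy":0,"dz":0.25,"ax":0,"ay":0,"az":0,"fingers":0},{"dx":0,"dy":0,"dz":0.25,"ax":0,"ay":0,"az":0,"fingers":0},{"dx":0,"dy":0,"dz":0.19,"ax":0,"ay":0,"az":0,"fingers":0},{"dx":0,"dy":0,"dz":0,"ax":0,"ay":0,"az":0,"fingers":0}])

```text
time: 4.47
tool_pos: [0.5116, 0.1825, 0.3173]
tcp_rot: [0.678, 0.735, -0.001, -0.001]
contact_force: [-0.8, 0.3, -0.8]
gripper_width: 0.998
gripper_force: 0.0
```

Emit:
step_arm(increments=[{"dx":0,"dy":0,"dz":0,"ax":0,"ay":0,"az":0,"fingers":1},{"dx":0,"dy":0,"dz":0,"ax":0,"ay":0,"az":0,"fingers":1},{"dx":0,"dy":0,"dz":0,"ax":0,"ay":0,"az":0,"fingers":1},{"dx":0,"dy":0,"dz":0,"ax":0,"ay":0,"az":0,"fingers":1},{"dx":0,"dy":0,"dz":0,"ax":0,"ay":0,"az":0,"fingers":1},{"dx":0,"dy":0,"dz":0,"ax":0,"ay":0,"az":0,"fingers":1},{"dx":0,"dy":0,"dz":0,"ax":0,"ay":0,"az":0,"fingers":1},{"dx":0,"dy":0,"dz":0,"ax":0,"ay":0,"az":0,"fingers":1},{"dx":0,"dy":0,"dz":0,"ax":0,"ay":0,"az":0,"fingers":1},{"dx":0,"dy":0,"dz":0,"ax":0,"ay":0,"az":0,"fingers":1}], squeeze=50)

```text
time: 5.3
tool_pos: [0.5123, 0.1827, 0.3193]
tcp_rot: [0.678, 0.735, 0.0, 0.0]
contact_force: [2.8, 1.1, 3.1]
gripper_width: 0.249
gripper_force: 54.2
```

Emit:
step_arm(increments=[{"dx":0,"dy":0,"dz":-0.15,"ax":0,"ay":0,"az":0,"fingers":1},{"dx":0,"dy":0,"dz":-0.2,"ax":0,"ay":0,"az":0,"fingers":1},{"dx":0,"dy":0,"dz":-0.2,"ax":0,"ay":0,"az":0,"fingers":1},{"dx":0,"dy":0,"dz":-0.2,"ax":0,"ay":0,"az":0,"fingers":1},{"dx":0,"dy":0,"dz":-0.2,"ax":0,"ay":0,"az":0,"fingers":1},{"dx":0,"dy":0,"dz":-0.2,"ax":0,"ay":0,"az":0,"fingers":1},{"dx":0,"dy":0,"dz":-0.2,"ax":0,"ay":0,"az":0,"fingers":1},{"dx":0,"dy":0,"dz":-0.2,"ax":0,"ay":0,"az":0,"fingers":1},{"dx":0,"dy":0,"dz":-0.2,"ax":0,"ay":0,"az":0,"fingers":1},{"dx":0,"dy":0,"dz":-0.1,"ax":0,"ay":0,"az":0,"fingers":1}])

```text
time: 6.13
tool_pos: [0.5123, 0.1827, 0.3936]
tcp_rot: [0.678, 0.735, 0.0, 0.0]
contact_force: [5.5, 1.3, -4.5]
gripper_width: 0.248
gripper_force: 53.1
```

```bash
python3 - <<'E'
from h import *
s=snapshot("scene");save(s,"l.png",(270,60,410,200),4)
o=sensors.get_obs();print(o["tool_pos"],o["contact_force"],o["gripper_width"])
E
```

```text
[0.51228607 0.18269265 0.39402972] [ 2.70834724 -0.29647852  2.16502949] 0.24752029776360474
```

View pics/l.png

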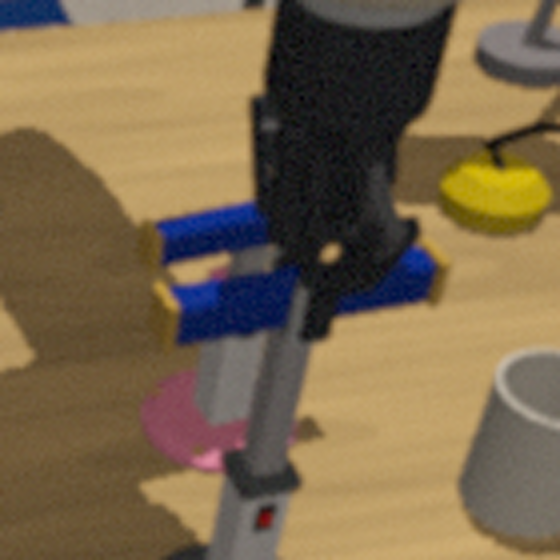

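The bar is up and red shows in the slot at crop (265,515). I'll nudge 2 mm more and check the button before letting go.

Emit:
step_arm(increments=[{"dx":0,"dy":0,"dz":-0.025,"ax":0,"ay":0,"az":0,"fingers":1},{"dx":0,"dy":0,"dz":-0.025,"ax":0,"ay":0,"az":0,"fingers":1},{"dx":0,"dy":0,"dz":0,"ax":0,"ay":0,"az":0,"fingers":1},{"dx":0,"dy":0,"dz":0,"ax":0,"ay":0,"az":0,"fingers":1},{"dx":0,"dy":0,"dz":0,"ax":0,"ay":0,"az":0,"fingers":1},{"dx":0,"dy":0,"dz":0,"ax":0,"ay":0,"az":0,"fingers":1},{"dx":0,"dy":0,"dz":0,"ax":0,"ay":0,"az":0,"fingers":1},{"dx":0,"dy":0,"dz":0,"ax":0,"ay":0,"az":0,"fingers":1},{"dx":0,"dy":0,"dz":0,"ax":0,"ay":0,"az":0,"fingers":1},{"dx":0,"dy":0,"dz":0,"ax":0,"ay":0,"az":0,"fingers":1}])

```text
time: 7.02
tool_pos: [0.5123, 0.1827, 0.395]
tcp_rot: [0.678, 0.735, 0.0, 0.0]
contact_force: [4.8, 0.6, 1.1]
gripper_width: 0.248
gripper_force: 53.8
```

```bash
cat >> h.py <<'E'
def button(name):
    s=snapshot("scene");P=pts(s);h=cv2.cvtColor(s["image"],cv2.COLOR_RGB2HSV)
    w=np.zeros(h.shape[:2],bool);w[170:225,315:350]=1
    r=w&((h[...,0]<8)|(h[...,0]>172))&(h[...,1]>130)
    print("red",r.sum(),np.argwhere(r).mean(0),np.median(P[r],0).round(4))
    f=w&(h[...,1]<60)&(P[...,2]>.07)&(P[...,2]<.115)&(P[...,1]>.165)&(P[...,1]<.2)
    print("face x",np.percentile(P[f][:,0],[20,50,80]).round(4))
    save(s,name,(285,90,375,240),4)
E
python3 -c "
from h import *
button('l2.png')"
```

```text
red 11 [188.63636364 336.09090909] [0.5332 0.1819 0.1   ]
face x [0.5227 0.5292 0.5306]
```

View pics/l2.png

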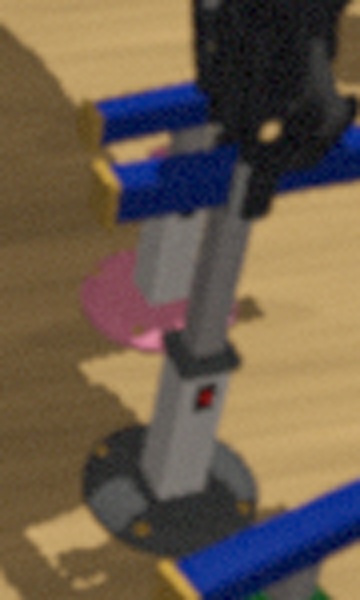

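The red button at crop (205,397) reads about 5 mm proud of the tube face (x 0.533 vs 0.528), so it is out. I release and retreat.

Emit:
step_arm(increments=[{"dx":0,"dy":0,"dz":0,"ax":0,"ay":0,"az":0,"fingers":0},{"dx":0,"dy":0,"dz":0,"ax":0,"ay":0,"az":0,"fingers":0},{"dx":0,"dy":0,"dz":0,"ax":0,"ay":0,"az":0,"fingers":0},{"dx":0,"dy":0,"dz":0,"ax":0,"ay":0,"az":0,"fingers":0},{"dx":0,"dy":0,"dz":0,"ax":0,"ay":0,"az":0,"fingers":0},{"dx":0,"dy":0,"dz":0,"ax":0,"ay":0,"az":0,"fingers":0},{"dx":0,"dy":0,"dz":0,"ax":0,"ay":0,"az":0,"fingers":0},{"dx":0,"dy":0,"dz":0,"ax":0,"ay":0,"az":0,"fingers":0},{"dx":0,"dy":0,"dz":0,"ax":0,"ay":0,"az":0,"fingers":0},{"dx":0,"dy":0,"dz":0,"ax":0,"ay":0,"az":0,"fingers":0}])

```text
time: 7.9
tool_pos: [0.5121, 0.1827, 0.3951]
tcp_rot: [0.678, 0.735, -0.0, -0.0]
contact_force: [-0.3, 0.0, 0.4]
gripper_width: 0.999
gripper_force: 0.0
```

Emit:
step_arm(increments=[{"dx":0,"dy":0,"dz":-0.2,"ax":0,"ay":0,"az":0,"fingers":0},{"dx":0,"dy":0,"dz":-0.3,"ax":0,"ay":0,"az":0,"fingers":0},{"dx":0,"dy":0,"dz":-0.3,"ax":0,"ay":0,"az":0,"fingers":0},{"dx":0,"dy":0,"dz":-0.3,"ax":0,"ay":0,"az":0,"fingers":0},{"dx":0,"dy":0,"dz":-0.3,"ax":0,"ay":0,"az":0,"fingers":0},{"dx":0,"dy":0,"dz":-0.3,"ax":0,"ay":0,"az":0,"fingers":0},{"dx":0,"dy":0,"dz":-0.3,"ax":0,"ay":0,"az":0,"fingers":0},{"dx":0,"dy":0,"dz":-0.2,"ax":0,"ay":0,"az":0,"fingers":0},{"dx":0,"dy":0,"dz":0,"ax":0,"ay":0,"az":0,"fingers":0},{"dx":0,"dy":0,"dz":0,"ax":0,"ay":0,"az":0,"fingers":0}])

```text
time: 8.73
tool_pos: [0.5121, 0.1826, 0.4834]
tcp_rot: [0.678, 0.735, 0.0, 0.0]
contact_force: [0.2, -0.1, -0.1]
gripper_width: 1.002
gripper_force: 0.0
```

```bash
python3 -c "
from h import *
button('l3.png')
s=snapshot('wrist');P=pts(s);h=cv2.cvtColor(s['image'],cv2.COLOR_RGB2HSV)
m=(h[...,0]>95)&(h[...,0]<130)&(h[...,1]>90)&(P[...,2]>.17)&(abs(P[...,0]-.51)<.04)&(s['depth']>0)
print('bar top',np.median(P[m],0))"
```

```text
red 10 [188.8 336. ] [0.5335 0.1815 0.0992]
face x [0.5218 0.5293 0.5305]
bar top [0.51121908 0.19418622 0.25286781]
```

View pics/l3.png

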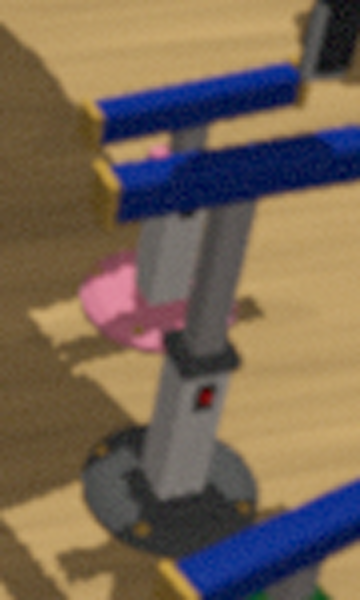

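The released bar stays up (top at 0.253, pulled about 0.075), the button is out at (205,397), and the gripper is clear.

```bash
python3 -c "
from plant import workorder
print(workorder.close_job())"
```

```text
the job is handed in; nothing more can be done
None
```

The blue bar on the grey-based stand is pulled up about 75 mm and stays up on its own. Its red button shows about 5 mm proud of the tube. I didn't touch the ivory stand or the green and pink look-alikes, and the job is handed in (verdict not shown).

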